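# Turn the dividing wheel on by one hole

## Robot

A 7-joint arm with a two-finger parallel gripper is mounted at the origin on the work surface. World frame = base frame: x ahead of the robot, y to its left, z up, the work surface at z = 0. Lengths are in m, angles in rad, forces in N, time in s.
With the tool pointing down it reaches from about 0.425 to 0.875 m from the base axis. Payload 4.7 kg.
Tool frame: the origin (TCP) lies on the centre line of the jaws, within the pads' length; the fingertips stand 22 mm ahead of it and the grasp point (between the pads) lies 3 mm ahead of it (ctrl.tcp_to_tips is the z of the fingertips in the tool frame, in m); z points along the fingers, y is the direction in which the jaws open and shut (so a half turn about z gives the same grasp; the last joint's range is limited). The gripper opens to 87 mm and grips with 3 to 60 N. Pads are 19 mm wide; open, the fingers measure 117 mm over their backs; the gripper's body (75 mm by 190 mm) begins 51 mm behind the grasp point.
Start: joints at [-1.275, 0.321, -0.07, 1.45, 0.023, 1.371, -0.057], TCP at [0.181, 0.624, 0.245] pointing down, gripper open.
Joint ranges: [-2.86, 2.86], [-0.3, 2.09], [-1.38, 1.24], [0.06, 2.45], [-1.56, 4.7], [0.09, 2.05], [-2.69, 2.69]. Speed limits (rad/s): [2.57, 2.57, 3.14, 3.14, 3.14, 3.14, 3.14].

## Interface

Orientations are given as a rotation vector (axis times angle).
In Python, from bench import ctrl, cams gives the robot as it stands.
- The arm moves only by the tool move_arm, never from a script. Its argument "deltas" is a list of rows, each an object with "linear": the shift along the tool's x, y, z as a fraction of full scale, a list of three; "turn": the turn, a rotation vector about the tool's x, y, z as a fraction of full scale, a list of three; "claw": the closure, from 0 (fully open) to 1 (shut). In form: [{"linear": [tx, ty, tz], "turn": [wx, wy, wz], "claw": claw}, ...]. A call has 1 to 20 rows; each row shifts and turns the commanded pose from where the row before left it, along the tool's axes as they then stand; what a row does not reach is not made up. Full scale, the value 1, is 0.03 m for a shift and 4 degrees for a turn. A row lasts 1/12 s, in which the tool goes at most 41.7 mm and 7.16 degrees, less where a joint would pass 70% of its speed; a pose out of reach is approached as far as the arm can. A call with a number of a shift or a turn outside -1 to 1 is refused whole. A call with a gripper value outside its range is refused whole. The fingers move at their own pace and stop on an object; "grip_force" is the grip in N (left out, the last holds). Time passes only in rows, so rows that do not move let the fingers close. It gives the time, the measured TCP pose, the force and the opening at its end, in the units of the state.
- ctrl.get_state(): the state, without advancing time (a new reading comes with each control period).
- cams.get_image(name): name is "scene" or "top" or "wrist"; returns a dict with "image" (384x512x3 uint8, red, green, blue), "K" (3x3 intrinsics, pixels), "world_from_camera" (4x4, takes a point from camera to world coordinates); the wrist camera has in their place "tool_from_camera" (4x4, takes a point from camera to tool coordinates, whose origin is the TCP and whose axes are the flange's). Camera axes: x right, y down, z forward; pixel columns grow to the right and rows downward; lengths in m; the calibration is good to about 2 mm. A picture is of the moment at which its call begins: read the wrist's pose just before it. There is no depth.
- ctrl.close_job(): hands the job in, once; it reports no verdict.
The state is a dict: "time": time; "joint_positions": joint angles; "qd": joint speeds; "joint_torque": joint torques, N m; "position": TCP position; "tool_rot": TCP orientation; "ft_force": force on the tool from outside, world axes, zero at the start; "torque": the same for the moment, N m; "grip_width": opening from 0.0 (shut) to 1.0 (fully open).
Only numpy, scipy, OpenCV 4.12 (cv2) and the standard library are available. Lean on these libraries where they do the work, as an engineer would, in place of code of your own. Each camera call takes 0.05 s, during which the arm holds its last target. There are 200 camera calls.

## Task

The eight-sided jar on the pottery dividing wheel is ready for its next panel. Draw the spring index pin up by its tall straight knob, turn the wheel clockwise (seen from above) to the very next hole, and let the pin drop fully home there. Leave the jar standing in the middle of the wheel and let go.

Things in the scene. Friction and masses are not known exactly. Their poses are not given: they have to be found in the camera images.
- pin_knob (a point): Tall upright black ribbed cylinder (25 mm across, 42 tall) on a steel arm at the edge of a round steel turntable. Point: on its axis, 16 mm below its top, 92 mm above the table when home; arm's top below it at 58 mm. z up; x points level, outward from the wheel's axis, 110 mm away along -x; both turn with the wheel. It may turn in the grip; best pinched along the circle.
- index_pin (a joint): Height (m) of the knob and its pin above home: 0 fully home in a hole, stop at 0.028. They slide straight up and ride round with the wheel. A spring presses down with 4 N at home, 7 N at 0.022. From 0.019 up the pin is clear of the plate and the wheel turns; below that the hole holds it. Let go, it springs down by itself.
- wheel (a joint): Angle (rad) of the 180 mm turntable (top at 54 mm), growing clockwise from above; 0 at the start, pin in a hole. The 8 holes of the fixed octagonal plate below (290 mm, top at 40 mm) lie on the 110 mm radius, 0.785 apart: 18 mm wide with sloping 36 mm mouths that centre a pin let go within 10 mm. Light friction. The low black ball (24 mm) on it is a mere turning grip.
- jar: White eight-sided jar, 84 mm across and 70 mm tall, about 0.35 kg, standing loose in the middle of the turntable, its top 124 mm above the table. Origin at the centre of its underside, z up.
Things that resemble listed ones, but are neither listed nor needed, are in the scene too. What is shaped like the jar but purple is not meant.

How it is judged:
On the way, in this order (a step that is already met when the one before it is completed fails the run):
1. the pin is drawn up out of its hole (12 mm or more) before the wheel has turned 14 degrees (value of joint index_pin above 0.012 m and value of joint wheel between -0.25 and 0.25 rad), for 0.05 s.
2. the wheel is turned clockwise with the pin drawn (over 8 mm up) to beyond 26 degrees (value of joint index_pin above 0.008 m and value of joint wheel between 0.45 and 1.2 rad), for 0.05 s.
At the end, for the whole second after the job is handed in: The pin is home (within 4 mm) in the next hole clockwise, the wheel at 45 degrees from its start (within 7 degrees), and the jar upright (within 8 degrees) in the middle of the wheel, within 25 mm of where its centre began (value of joint index_pin below 0.004 m and value of joint wheel between 0.66 and 0.91 rad and distance of jar from where it was at the start of the episode below 0.025 m and angle between jar's own z axis and vertical below 0.15 rad); the robot touches nothing.
It also fails if it takes over 35 s, if anything falls off the work surface, if the arm or the gripper's body presses on something with over 40 N, if the wrist force passes 120 N, or if a joint passes its speed limit or range.

## Working session

There is one attempt and no reset: what is moved stays moved. The work goes in short steps, Python scripts to look and compute and a tool call to move; the robot and the scene stay as the last step left them, time stands still between calls to the robot, and variables do not carry over. Pictures are saved under pics/ and viewed, about 8 in all and at most 12, crops included, and the job is handed in when it is done.

Besides the shell and the picture viewer there is one more tool, called as name(argument=value, ...), one argument or row to a line, values as JSON. move_arm: Moves the arm, as the interface text tells. Shift numbers are shares of 0.03 m and turn numbers shares of 4 degrees, none past 1 either way. Its arguments: {"type":"object","properties":{"deltas":{"type":"array"},"grip_force":{"type":"number"}},"required":["deltas"]}

```bash
ls; mkdir -p pics
cat > h.py <<'E'
import numpy as np, cv2
from bench import ctrl, cams
from scipy.spatial.transform import Rotation as R
def ray(im,u,v,z,tool=None):
    T=np.array(im.get("world_from_camera")) if tool is None else tool@np.array(im["tool_from_camera"])
    d=T[:3,:3]@np.linalg.inv(im["K"])@[u,v,1]; o=T[:3,3]
    return o+d*(z-o[2])/d[2]
def tool():
    s=ctrl.get_state(); T=np.eye(4); T[:3,:3]=R.from_rotvec(s["tool_rot"]).as_matrix(); T[:3,3]=s["position"]; return T
E
python3 - <<'E'
from h import *
import pickle
s=ctrl.get_state(); print(s["time"],s["position"],s["tool_rot"],R.from_rotvec(s["tool_rot"]).as_matrix().round(3))
d={}
for n in("scene","top"):
    d[n]=cams.get_image(n)
    print(n,np.round(d[n]["K"],1).tolist(),np.round(d[n]["world_from_camera"],3).tolist())
    cv2.imwrite(f"pics/{n}0.png",d[n]["image"][:,:,::-1])
pickle.dump(d,open("d.pkl","wb"))
E
```

```text
pics
0.0 [0.18063995 0.62386867 0.24344014] [-4.41083868e-01 -3.11028366e+00  2.98975763e-03] [[-0.961  0.278 -0.   ]
 [ 0.278  0.961 -0.002]
 [-0.    -0.002 -1.   ]]
scene [[385.2, 0.0, 253.2], [0.0, 385.2, 186.5], [0.0, 0.0, 1.0]] [[-0.202, 0.551, -0.81, 1.269], [0.979, 0.119, -0.163, 0.154], [0.007, -0.826, -0.564, 0.596], [0.0, 0.0, 0.0, 1.0]]
top [[452.3, 0.0, 252.9], [0.0, 452.3, 192.7], [0.0, 0.0, 1.0]] [[-0.016, -0.998, 0.06, 0.441], [-1.0, 0.016, -0.001, 0.004], [-0.0, -0.06, -0.998, 1.062], [0.0, 0.0, 0.0, 1.0]]
```

View pics/top0.png

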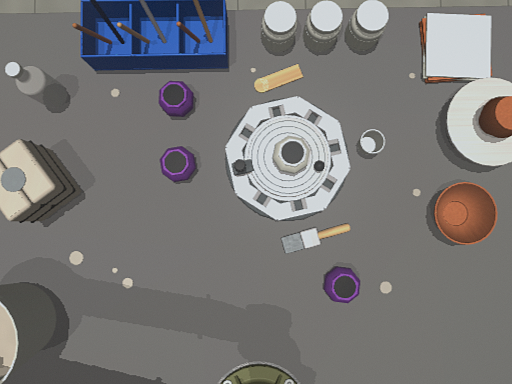

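View pics/scene0.png

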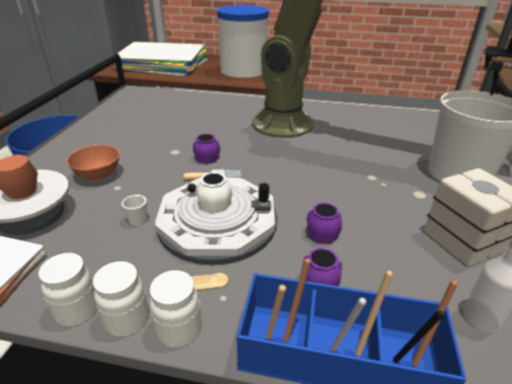

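The top view shows the wheel at about (289,157) with two black things: A at (240,166) and B at (319,166). In the scene view the tall upright one is at (264,195), on the +y side, which is A. The low ball at (193,188) is B. Purple jars aren't meant. Next I'll measure and confirm with a crop.

Run:
```python
from h import *
import pickle
d=pickle.load(open("d.pkl","rb"))
t,s=d["top"],d["scene"]
a=cv2.resize(t["image"][90:225,220:355],(540,540),interpolation=cv2.INTER_CUBIC)
b=cv2.resize(s["image"][165:255,150:285],(810,540),interpolation=cv2.INTER_CUBIC)[:,550:800]
cv2.imwrite("pics/crop.png",np.hstack([a,b])[:,:,::-1])
for n,im,box in(("top",t,(225,95,350,220)),("scene",s,(155,170,280,255))):
    x0,y0,x1,y1=box
    g=im["image"][y0:y1,x0:x1].max(2)
    c,l,st,ce=cv2.connectedComponentsWithStats((g<45).astype(np.uint8))
    for i in range(1,c):
        if st[i,4]>12: print(n,st[i]+[x0,y0,0,0,0],ce[i]+[x0,y0])
# plate outline centre (top view): bright low saturation
I=t["image"][85:230,215:360]; 
m=((I.min(2)>150)).astype(np.uint8)
cs=cv2.findContours(m,cv2.RETR_EXTERNAL,cv2.CHAIN_APPROX_NONE)[0]
c=max(cs,key=cv2.contourArea); 
(cx,cy),r=cv2.minEnclosingCircle(c); M=cv2.moments(cv2.convexHull(c)); u,v=M["m10"]/M["m00"]+215,M["m01"]/M["m00"]+85
print("plate",cx+215,cy+85,r,u,v,ray(t,u,v,0.04),"diam",2*r*1.02/452)
```

```text
scene [205 175  17   8 103] [212.68932039 178.4368932 ]
scene [260 184   8  18 131] [263.3740458  192.49618321]
scene [188 186   7   6  31] [191.16129032 188.4516129 ]
plate 287.31912994384766 157.13043212890625 63.305397033691406 287.29455091741784 157.69712085411743 [ 0.58102787 -0.07664454  0.04      ] diam 0.28571462378037715
```

View pics/crop.png

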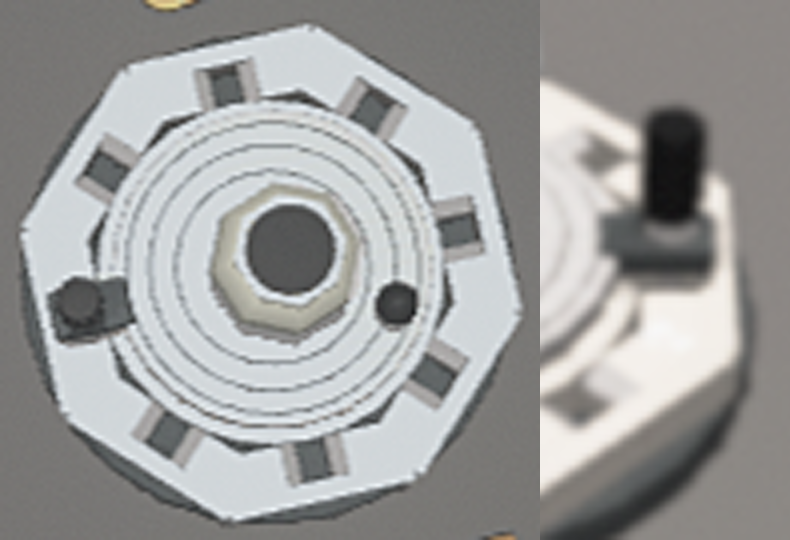

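The crop confirms A: a tall ribbed cylinder on a steel arm, with its top at crop (82,298), or full-image (240.5,164.5). The next hole clockwise is at crop (106,168), or (246.5,132).

Run:
```python
from h import *
import pickle
d=pickle.load(open("d.pkl","rb")); t,s=d["top"],d["scene"]
k=ray(t,240.5,164.5,.108); k2=ray(s,263.4,193,.087)
print("knob top",k,"scene mid",k2)
holes=[(226,84),(375,107),(460,223),(436,374),(314,460),(166,430),(106,168)]
P=np.array([ray(t,220+u/4,90+v/4,.036) for u,v in holes])[:,:2]
A=np.c_[2*P,np.ones(len(P))]; c=np.linalg.lstsq(A,(P**2).sum(1),rcond=None)[0]
print("hole circle centre",c[:2],"R",np.sqrt(c[2]+c[0]**2+c[1]**2))
ang=np.degrees(np.arctan2(P[:,1]-c[1],P[:,0]-c[0])); print(ang.round(1))
r=k[:2]-c[:2]; print("knob r",np.hypot(*r),np.degrees(np.arctan2(r[1],r[0])))
off=np.mean((ang%45)); print("hole phase",off, ang%45)
j=ray(t,220+288/4,90+248/4,.124); print("jar top",j, "reach",np.hypot(*k[:2]))
```

```text
knob top [0.55875141 0.0282289  0.108     ] scene mid [0.55899655 0.03449941 0.087     ]
hole circle centre [ 0.58245426 -0.07868446] R 0.11077370416000817
[  12.7  -33.3  -77.  -123.8 -168.9  145.6   57.5]
knob r 0.10950932229926601 102.50036923985228
hole phase 11.845316430028811 [12.74423536 11.69559984 12.98333095 11.23534649 11.12003681 10.63710088
 12.50156468]
jar top [ 0.58131493 -0.08011648  0.124     ] reach 0.5594640414561164
```

move_arm(
  deltas=[
    {"linear":[-0.98,-0.865,0],"turn":[0,0,0],"claw":0},
    {"linear":[-0.98,-0.865,0],"turn":[0,0,0],"claw":0},
    {"linear":[-0.98,-0.865,0],"turn":[0,0,0],"claw":0},
    {"linear":[-0.98,-0.865,0],"turn":[0,0,0],"claw":0},
    {"linear":[-0.98,-0.865,0],"turn":[0,0,0],"claw":0},
    {"linear":[-0.98,-0.865,0],"turn":[0,0,0],"claw":0},
    {"linear":[-0.98,-0.865,0],"turn":[0,0,0],"claw":0},
    {"linear":[-0.98,-0.865,0],"turn":[0,0,0],"claw":0},
    {"linear":[-0.98,-0.865,0],"turn":[0,0,0],"claw":0},
    {"linear":[-0.98,-0.865,0],"turn":[0,0,0],"claw":0},
    {"linear":[-0.98,-0.865,0],"turn":[0,0,0],"claw":0},
    {"linear":[-0.98,-0.865,0],"turn":[0,0,0],"claw":0},
    {"linear":[-0.98,-0.865,0],"turn":[0,0,0],"claw":0},
    {"linear":[-0.98,-0.865,0],"turn":[0,0,0],"claw":0},
    {"linear":[-0.98,-0.865,0],"turn":[0,0,0],"claw":0},
    {"linear":[-0.98,-0.865,0],"turn":[0,0,0],"claw":0},
    {"linear":[-0.98,-0.865,0],"turn":[0,0,0],"claw":0},
    {"linear":[-0.98,-0.865,0],"turn":[0,0,0],"claw":0},
  ],
)

```text
time: 1.6
position: [0.5597, 0.0268, 0.2444]
tool_rot: [-0.441, -3.11, -0.0]
ft_force: [0.3, 0.2, 0.1]
grip_width: 1.0
```

move_arm(
  deltas=[
    {"linear":[0,0,0],"turn":[0,0,1],"claw":0},
    {"linear":[0,0,0],"turn":[0,0,1],"claw":0},
    {"linear":[0,0,0],"turn":[0,0,1],"claw":0},
    {"linear":[0,0,0],"turn":[0,0,1],"claw":0},
    {"linear":[0,0,0],"turn":[0,0,1],"claw":0},
    {"linear":[0,0,0],"turn":[0,0,1],"claw":0},
    {"linear":[0,0,0],"turn":[0,0,1],"claw":0},
    {"linear":[0,0,0],"turn":[0,0,1],"claw":0},
    {"linear":[0,0,0],"turn":[0,0,1],"claw":0},
    {"linear":[0,0,0],"turn":[0,0,1],"claw":0},
    {"linear":[0,0,0],"turn":[0,0,1],"claw":0},
    {"linear":[0,0,0],"turn":[0,0,1],"claw":0},
    {"linear":[0,0,0],"turn":[0,0,1],"claw":0},
    {"linear":[0,0,0],"turn":[0,0,1],"claw":0},
    {"linear":[0,0,0],"turn":[0,0,1],"claw":0},
    {"linear":[0,0,0],"turn":[0,0,0.5],"claw":0},
    {"linear":[0,0,0],"turn":[0,0,0],"claw":0},
    {"linear":[0,0,0],"turn":[0,0,0],"claw":0},
  ],
)

```text
time: 3.1
position: [0.559, 0.0286, 0.2442]
tool_rot: [-1.978, -2.44, 0.001]
ft_force: [0.1, -0.5, 0.1]
grip_width: 0.999
```

Run:
```python
from h import *
import pickle
T=tool(); w=cams.get_image("wrist"); s=ctrl.get_state()
print(s["time"],T.round(4).tolist(),np.round(s["joint_positions"],2))
print(np.round(w["tool_from_camera"],3).tolist(),w["K"][0][0])
pickle.dump((T,w),open("w.pkl","wb"))
Tc=T@np.array(w["tool_from_camera"]); p=np.linalg.inv(Tc)@[.559,.029,.108,1]; q=np.array(w["K"])@p[:3]; print("expect knob top px",q[:2]/q[2])
cv2.imwrite("pics/w0.png",w["image"][:,:,::-1])
```

```text
3.15 [[-0.2066, 0.9784, -0.0006, 0.559], [0.9784, 0.2066, -0.0001, 0.0286], [0.0001, -0.0006, -1.0, 0.2442], [0.0, 0.0, 0.0, 1.0]] [-0.64  0.14  0.59  1.7  -0.08  1.33  0.18]
[[0.001, -0.969, -0.248, 0.068], [1.0, 0.0, 0.001, -0.001], [-0.001, -0.248, 0.969, -0.14], [0.0, 0.0, 0.0, 1.0]] 310.12915117725527
expect knob top px [254.87763217 189.01954415]
```

View pics/w0.png

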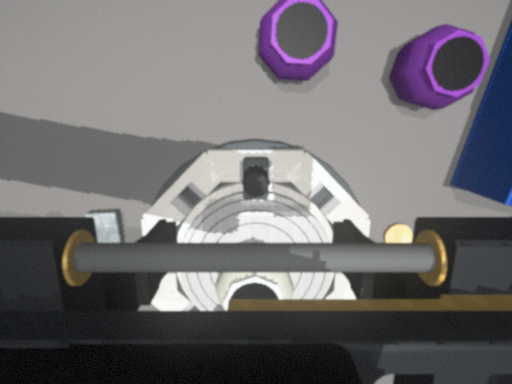

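The wrist view shows the knob's top disc at about (256,186). I predicted (255,189), so the two agree to about 2 mm. It's safe to descend 149 mm and grip.

move_arm(
  deltas=[
    {"linear":[0,0,1],"turn":[0,0,0],"claw":0},
    {"linear":[0,0,1],"turn":[0,0,0],"claw":0},
    {"linear":[0,0,1],"turn":[0,0,0],"claw":0},
    {"linear":[0,0,1],"turn":[0,0,0],"claw":0},
    {"linear":[0,0,0.5],"turn":[0,0,0],"claw":0},
    {"linear":[0,0,0.45],"turn":[0,0,0],"claw":0},
    {"linear":[0,0,0],"turn":[0,0,0],"claw":0.3},
    {"linear":[0,0,0],"turn":[0,0,0],"claw":0.6},
    {"linear":[0,0,0],"turn":[0,0,0],"claw":1},
    {"linear":[0,0,0],"turn":[0,0,0],"claw":1},
    {"linear":[0,0,0],"turn":[0,0,0],"claw":1},
    {"linear":[0,0,0],"turn":[0,0,0],"claw":1},
    {"linear":[0,0,0],"turn":[0,0,0],"claw":1},
    {"linear":[0,0,0],"turn":[0,0,0],"claw":1},
  ],
  grip_force=30,
)

```text
time: 4.32
position: [0.5594, 0.0286, 0.0964]
tool_rot: [1.98, 2.439, 0.001]
ft_force: [-0.8, -0.1, 0.4]
grip_width: 0.479
```

move_arm(
  deltas=[
    {"linear":[0,0,0],"turn":[0,0,0],"claw":1},
    {"linear":[0,0,0],"turn":[0,0,0],"claw":1},
    {"linear":[0,0,0],"turn":[0,0,0],"claw":1},
    {"linear":[0,0,0],"turn":[0,0,0],"claw":1},
    {"linear":[0,0,0],"turn":[0,0,0],"claw":1},
    {"linear":[0,0,0],"turn":[0,0,0],"claw":1},
  ],
)

```text
time: 4.82
position: [0.5593, 0.0286, 0.0961]
tool_rot: [1.98, 2.439, 0.0]
ft_force: [-0.2, 0.3, 0.2]
grip_width: 0.263
```

move_arm(
  deltas=[
    {"linear":[0,0,0],"turn":[0,0,0],"claw":1},
    {"linear":[0,0,0],"turn":[0,0,0],"claw":1},
    {"linear":[0,0,0],"turn":[0,0,0],"claw":1},
  ],
)

```text
time: 5.07
position: [0.5593, 0.0286, 0.0961]
tool_rot: [1.98, 2.439, 0.0]
ft_force: [-0.0, 1.4, 1.5]
grip_width: 0.268
```

move_arm(
  deltas=[
    {"linear":[0,0,-0.2],"turn":[0,0,0],"claw":1},
    {"linear":[0,0,-0.2],"turn":[0,0,0],"claw":1},
    {"linear":[0,0,-0.2],"turn":[0,0,0],"claw":1},
    {"linear":[0,0,-0.2],"turn":[0,0,0],"claw":1},
    {"linear":[0,0,0],"turn":[0,0,0],"claw":1},
    {"linear":[0,0,0],"turn":[0,0,0],"claw":1},
  ],
)

```text
time: 5.57
position: [0.5591, 0.0285, 0.1202]
tool_rot: [-1.98, -2.439, -0.0]
ft_force: [0.8, 0.0, -7.8]
grip_width: 0.274
```

move_arm(
  deltas=[
    {"linear":[-0.001,0.096,0],"turn":[0,0,0.375],"claw":1},
    {"linear":[-0.001,0.096,0],"turn":[0,0,0.375],"claw":1},
    {"linear":[-0.005,0.192,0],"turn":[0,0,0.75],"claw":1},
    {"linear":[-0.005,0.192,0],"turn":[0,0,0.75],"claw":1},
    {"linear":[-0.005,0.192,0],"turn":[0,0,0.75],"claw":1},
  ],
)

```text
time: 5.98
position: [0.5819, 0.031, 0.1195]
tool_rot: [-2.228, -2.213, 0.002]
ft_force: [0.2, 0.2, -7.4]
grip_width: 0.266
```

Turning freely, with side forces under 1 N. Now the rest of the arc.

move_arm(
  deltas=[
    {"linear":[-0.005,0.192,0],"turn":[0,0,0.75],"claw":1},
    {"linear":[-0.005,0.192,0],"turn":[0,0,0.75],"claw":1},
    {"linear":[-0.005,0.192,0],"turn":[0,0,0.75],"claw":1},
    {"linear":[-0.005,0.192,0],"turn":[0,0,0.75],"claw":1},
    {"linear":[-0.005,0.192,0],"turn":[0,0,0.75],"claw":1},
    {"linear":[-0.005,0.192,0],"turn":[0,0,0.75],"claw":1},
    {"linear":[-0.005,0.192,0],"turn":[0,0,0.75],"claw":1},
    {"linear":[-0.005,0.192,0],"turn":[0,0,0.75],"claw":1},
    {"linear":[-0.005,0.192,0],"turn":[0,0,0.75],"claw":1},
    {"linear":[-0.005,0.192,0],"turn":[0,0,0.75],"claw":1},
    {"linear":[-0.001,0.096,0],"turn":[0,0,0.375],"claw":1},
    {"linear":[-0.001,0.096,0],"turn":[0,0,0.375],"claw":1},
    {"linear":[0,0,0],"turn":[0,0,0],"claw":1},
    {"linear":[0,0,0],"turn":[0,0,0],"claw":1},
    {"linear":[0,0,0],"turn":[0,0,0],"claw":1},
  ],
)

```text
time: 7.23
position: [0.6413, 0.013, 0.1197]
tool_rot: [-2.762, -1.496, 0.002]
ft_force: [-3.1, -0.7, -7.8]
grip_width: 0.264
```

Run:
```python
from h import *
T=tool(); c=np.array([.5822,-.0787]); r=T[:2,3]-c
print(T[:3].round(3).tolist(),np.hypot(*r),np.degrees(np.arctan2(r[1],r[0])), "target",101.9-45, ctrl.get_state()["ft_force"])
```

```text
[[0.547, 0.837, -0.002, 0.641], [0.837, -0.547, -0.0, 0.013], [-0.001, -0.001, -1.0, 0.12]] 0.10907855776106487 57.20901571303274 target 56.900000000000006 [-3.11577851 -0.70427732 -7.78725966]
```

move_arm(
  deltas=[
    {"linear":[0,0,0.2],"turn":[0,0,0],"claw":1},
    {"linear":[0,0,0.2],"turn":[0,0,0],"claw":1},
    {"linear":[0,0,0.2],"turn":[0,0,0],"claw":1},
    {"linear":[0,0,0.1],"turn":[0,0,0],"claw":1},
    {"linear":[0,0,0],"turn":[0,0,0],"claw":1},
    {"linear":[0,0,0],"turn":[0,0,0],"claw":1},
  ],
)

```text
time: 7.73
position: [0.6416, 0.0128, 0.0987]
tool_rot: [-2.763, -1.495, 0.002]
ft_force: [-5.7, -0.9, -5.2]
grip_width: 0.271
```

move_arm(
  deltas=[
    {"linear":[0,0,0],"turn":[0,0,0],"claw":0},
    {"linear":[0,0,0],"turn":[0,0,0],"claw":0},
    {"linear":[0,0,0],"turn":[0,0,0],"claw":0},
    {"linear":[0,0,0],"turn":[0,0,0],"claw":0},
    {"linear":[0,0,0],"turn":[0,0,0],"claw":0},
    {"linear":[0,0,0],"turn":[0,0,0],"claw":0},
    {"linear":[0,0,0],"turn":[0,0,0],"claw":0},
    {"linear":[0,0,0],"turn":[0,0,0],"claw":0},
    {"linear":[0,0,0],"turn":[0,0,0],"claw":0},
    {"linear":[0,0,0],"turn":[0,0,0],"claw":0},
    {"linear":[0,0,0],"turn":[0,0,0],"claw":0},
    {"linear":[0,0,0],"turn":[0,0,0],"claw":0},
  ],
)

```text
time: 8.73
position: [0.642, 0.013, 0.099]
tool_rot: [-2.763, -1.495, -0.0]
ft_force: [0.0, -0.5, -0.0]
grip_width: 0.985
```

move_arm(
  deltas=[
    {"linear":[0,0,-0.5],"turn":[0,0,0],"claw":0},
    {"linear":[0,0,-1],"turn":[0,0,0],"claw":0},
    {"linear":[0,0,-1],"turn":[0,0,0],"claw":0},
    {"linear":[0,0,-1],"turn":[0,0,0],"claw":0},
    {"linear":[0,0,-1],"turn":[0,0,0],"claw":0},
    {"linear":[0,0,-1],"turn":[0,0,0],"claw":0},
    {"linear":[0.4,-1,0],"turn":[0,0,0],"claw":0},
    {"linear":[0.4,-1,0],"turn":[0,0,0],"claw":0},
    {"linear":[0.4,-1,0],"turn":[0,0,0],"claw":0},
    {"linear":[0.4,-1,0],"turn":[0,0,0],"claw":0},
    {"linear":[0.4,-1,0],"turn":[0,0,0],"claw":0},
    {"linear":[0.4,-1,0],"turn":[0,0,0],"claw":0},
    {"linear":[0.4,-1,0],"turn":[0,0,0],"claw":0},
    {"linear":[0,0,0],"turn":[0,0,0],"claw":0},
    {"linear":[0,0,0],"turn":[0,0,0],"claw":0},
  ],
)

```text
time: 9.98
position: [0.5109, 0.2004, 0.2641]
tool_rot: [-2.758, -1.502, -0.0]
ft_force: [0.0, -1.1, 0.2]
grip_width: 1.0
```

Run:
```python
from h import *
import pickle
d={n:cams.get_image(n) for n in("top","scene")}; pickle.dump(d,open("d2.pkl","wb"))
a=cv2.resize(d["top"]["image"][90:225,220:355],(400,400),interpolation=cv2.INTER_CUBIC)
b=cv2.resize(d["scene"]["image"][160:260,150:290],(400,286),interpolation=cv2.INTER_CUBIC)
b=np.vstack([b,np.zeros((114,400,3),np.uint8)])
cv2.imwrite("pics/end.png",np.hstack([a,b])[:,:,::-1]); print(ctrl.get_state()["time"])
```

```text
10.0833
```

View pics/end.png

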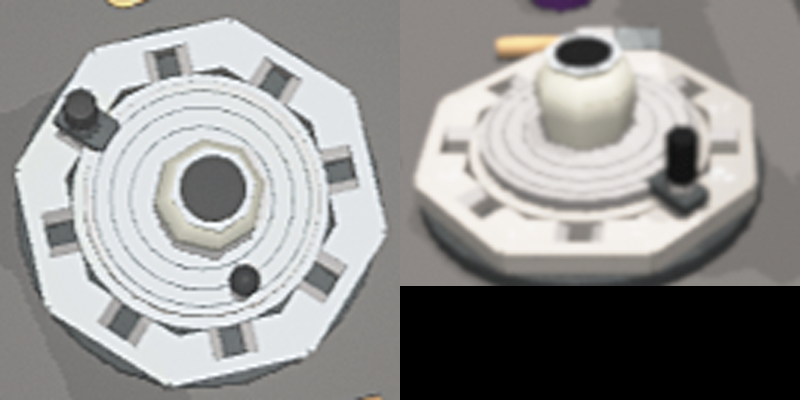

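The picture shows the pin knob at top-crop (81,103), seated in the next clockwise hole, and the jar upright at the centre (213,188). I'll check the numbers.

Run:
```python
from h import *
import pickle
d=pickle.load(open("d2.pkl","rb")); t,s=d["top"],d["scene"]; f=135/400
c=np.array([.5822,-.0787])
k=ray(t,220+81*f,90+103*f,.108); r=k[:2]-c; print(k,np.hypot(*r),101.9-np.degrees(np.arctan2(r[1],r[0])))
print("jar",ray(t,220+213*f,90+188*f,.124))
def px(p):
    q=np.array(s["K"])@(np.linalg.inv(s["world_from_camera"])@[*p,1])[:3]; return q[:2]/q[2]
for h in(0,.01,.02): print(h,"knob top/bottom px",px([*k[:2],.108+h]),px([*k[:2],.066+h]))
I=s["image"][190:240,238:262].max(2); v,u=np.where(I<45); print("dark rows",v.min()+190,v.max()+190,"u",u.mean()+238, np.bincount(v)[:])
```

```text
[0.64371842 0.01243838 0.108     ] 0.10995781338182686 45.91935498638582
jar [ 0.57826899 -0.07981714  0.124     ]
0 knob top/bottom px [245.91109277 206.4181062 ] [245.99064421 221.97641989]
0.01 knob top/bottom px [245.89145686 202.5778032 ] [245.97211883 218.3533082 ]
0.02 knob top/bottom px [245.87154182 198.68291055] [245.95333774 214.68018708]
dark rows 206 223 u 248.00645161290322 [ 0  0  0  0  0  0  0  0  0  0  0  0  0  0  0  0  6  8  9  9  9  9  9  9
  9  9  9  9  9  9 10  9  8  6]
```

```bash
python3 -c "
from bench import ctrl
print(ctrl.close_job())"
```

```text
the job is handed in; nothing more can be done
None
```

I drew the pin up about 24 mm, turned the wheel clockwise to the next hole and lowered the pin in. I then let go, moved the gripper clear and handed the job in at about 10 s of the 35 s allowed; no verdict was reported.

| Check | Result | Needed |
|---|---|---|
| Wheel angle | about 45.9° | 45° ± 7° |
| Knob radius | 110.0 mm | 110 mm |
| Pin height | dark knob rows 206–223 in the scene view, against 206–222 predicted for fully home | within 4 mm of home |
| Jar | looks upright, moved about 3 mm (about the measuring error) | upright, within 25 mm |
| Contact | gripper well clear, forces about zero | touching nothing |

**Disagreement:** the scene camera put the knob 2 px (about 4 mm) to one side of the top camera's position at the end. It was 6 mm to the same side at the start. I put this down to shading or calibration and did not track it down. The top and wrist views agreed to about 2 mm, and no check failed.

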